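# Shut and bolt the colour chest

## Task

Shut and lock the grey colour chest using fingertips only: push its sliding lid fully shut by the raised blue panel, then hold the red spring catch bar right down with one fingertip while the other pushes the yellow tab of the bolt across until the bolt is fully home in the lid's keeper, keeping the catch down until it is there. Then let go so that the catch springs up again and locks the bolt. Do not pick up, push about or knock over the jars, tools and pottery standing around and on the chest.

Things in the scene. Friction and masses are not known exactly. Their poses are not given: they have to be found in the camera images.
- chest: grey steel chest, fixed, 220 mm (x) by 340 mm (y), flat top at z = 104 mm. Origin: centre of its underside; x from front to back, y to its left seen from the front, z up. Its left part (y +30 to +170 mm) is a fixed dark deck carrying bolt and catch; the right part is covered by the sliding lid. Offsets in the other entries are in this frame
- lid (a joint): how far the lid stands open, m: 0 = shut at its stop, max 0.08; starts 0.03 to 0.055. It opens along chest -x; push it shut along +x (about 2 N); stays where left. A 4 mm aluminium sheet, top flush with the deck, with a raised blue panel 26 mm high, 110 (x) by 130 mm (y); the sheet reaches 60 mm in front of the panel
- lid_push (a point): centre of the front face (the -x face, 130 mm wide, 26 mm high) of the blue panel, 13 mm above the lid sheet: where to push; it moves with the lid. At chest x = -50, y = -85, z = 117 mm when the lid is shut
- bolt (a joint): steel bolt, m: 0 = drawn back, 0.045 = fully home at its stop; slides along chest -y, about 2 N; starts at 0 to 0.004. Catch up: blocked at about 0.006. Past 0.041 the catch can spring up behind the bolt's lug and lock it. A 10 mm rod along chest x = 0, 10 mm above the deck, in 18 mm high staples; a flat lug, top 25 mm above the deck, 5 to 26 mm ahead (-y) of the tab's centre
- bolt_tab (a point): centre of the top of the bolt's upright yellow tab: 28 mm (chest x) by 12 mm (chest y), top 60 mm above the deck; push its +y face (6 mm from this point) towards -y. At chest x = 0, y = 131, z = 164 mm when drawn back; moves with the bolt. On its +y side nothing stands higher than 18 mm above the deck
- catch (a joint): spring safety catch, in m: 0 = up, 0.010 = fully down on its stop; frees the bolt from about 0.007 down. It springs back up by itself; 2 N to start, 6 N fully down
- catch_top (a point): centre of the top of the red catch bar, 24 mm wide (chest x), 93 mm long (chest y), parallel to the bolt, its centre line 60 mm behind (+x) that of the tab; top 38 mm above the deck when up, 28 mm when down. At chest x = 60, y = 121.5, z = 142 mm when up. A fingertip may rest anywhere on it and slide along it
- stain_jar: small glass jar with red cap, radius 18 mm, 45 mm high, standing loose on the chest's deck in front of the bolt, near chest x = -80, y = 125 mm; origin under its centre. Leave alone
- slip_jar: brown jar of slip with a red band and a brush standing in it, radius 38 mm, 100 mm high (brush to 168 mm); origin under its centre. Leave alone
- cup: terracotta cup, radius 36 mm, 80 mm high; origin under its centre. Leave alone
- glaze_bottle: blue bottle with white cap, radius 28 mm, 140 mm high; origin under its centre. Leave alone
- house: model house of clay with a grey tiled roof, about 85 x 100 x 88 mm; origin under its centre. Leave alone
- red_cap: red plastic jar cap lying on the table, radius 36 mm, 14 mm high; origin under its centre. Leave alone
- tub: clear paint-splashed plastic tub, 160 x 240 x 75 mm; origin under its centre. Leave alone
- brush: wooden-handled brush lying on the table; origin under its middle. Leave alone
- keeper (a point): steel keeper on the lid's left edge, 24 mm high, moves with the lid; it takes the bolt only when the lid is shut (then at chest x = 0, y = 13 mm). This point: its centre at lid height

How it is judged:
On the way, in this order (a step that is already met when the one before it is completed fails the run):
1. the lid is pushed fully shut (within 3 mm), the bolt still drawn back (value of joint lid below 0.003 m and value of joint bolt below 0.01 m), for 0.1 s.
2. the catch is held down (at least 7 mm) with the bolt still drawn back (value of joint catch above 0.007 m and value of joint bolt below 0.01 m and value of joint lid below 0.004 m), for 0.1 s.
3. the bolt is pushed home with the catch still held down (value of joint bolt above 0.041 m and value of joint catch above 0.007 m and value of joint lid below 0.004 m), for 0.1 s.
At the end, for the whole second after the job is handed in: the lid is shut within 4 mm, the bolt is home (40.5 mm or more of its 45 mm) and the catch is up again within 2 mm, locking it (value of joint lid below 0.004 m and value of joint bolt above 0.0405 m and value of joint catch below 0.002 m); the robot touches nothing.
It fails at once if a jar, tool or piece of pottery is picked up, knocked over or moved by more than 15 mm (distance of any of stain_jar, slip_jar, cup, glaze_bottle, house, red_cap, tub, brush from where it was at the start of the episode above 0.015 m or angle between any of stain_jar, cup, glaze_bottle, slip_jar's own z axis and vertical above 0.5 rad).
It also fails if it takes over 45 s, if anything falls off the work surface, if the arm or the gripper's body presses on something with over 40 N, if the wrist force passes 120 N, or if a joint passes its speed limit or range.

## Robot

A 7-joint arm with a two-finger parallel gripper is mounted at the origin on the work surface. World frame = base frame: x ahead of the robot, y to its left, z up, the work surface at z = 0. Lengths are in m, angles in rad, forces in N, time in s.
With the tool pointing down it reaches from about 0.35 to 0.9 m from the base axis. Payload 7.2 kg.
Tool frame: the origin (TCP) lies at the very end of the fingers, on their centre line; the grasp point (between the pads) lies 19 mm behind it; z points along the fingers, x is the direction in which the jaws open and shut, and the axes are right-handed (so a half turn about z gives the same grasp; the last joint's range is limited). The gripper opens to 88 mm and grips with 3 to 60 N. Pads are 20 mm wide; open, the fingers measure 115 mm over their backs; the gripper's body (75 mm by 178 mm) begins 61 mm behind the grasp point.
Start: joints at [-1.284, 0.411, -0.013, 1.596, 0.006, 1.134, -0.082], TCP at [0.217, 0.586, 0.201] pointing down, gripper open.
Joint ranges: [-2.95, 2.95], [-0.29, 1.99], [-1.47, 1.44], [0.14, 2.54], [-1.03, 4.17], [0.13, 1.85], [-2.86, 2.86]. Speed limits (rad/s): [2.39, 2.39, 3.01, 3.01, 3.14, 3.14, 3.14].

## Interface

Orientations are given as a unit quaternion [x, y, z, w].
In Python, from station import arm gives the robot as it stands. The module is installed in compiled form; this text tells all that it offers.
- The arm moves only by the tool move_arm, never from a script. Its argument "deltas" is a list of rows, each a list of 4 numbers: the shift along the world's x, y, z as a fraction of full scale, then the turn about the world's z as a fraction of full scale. In form: [[x, y, z, twist], ...]. A call has 1 to 10 rows; each row shifts and turns the pose as measured when the row begins; what a row does not reach is not made up. Full scale, the value 1, is 40 mm for a shift and 0.08 rad for a turn. A row lasts 1/10 s, in which the tool goes at most 50 mm and 8.59 degrees, less where a joint would pass 70% of its speed; a pose out of reach is approached as far as the arm can. A call with a number of a shift or a turn outside -1 to 1 is refused whole. A call with a gripper value outside its range is refused whole. "claw" is the opening in per cent of the stroke, from 0 (shut) to 100 (fully open), set as the call begins (left out, the last holds). The fingers move at their own pace and stop on an object; "squeeze" is the grip in N (left out, the last holds). Time passes only in rows, so rows that do not move let the fingers close. It gives the time, the measured TCP pose, the force and the opening at its end, in the units of the state.
- arm.get_obs(): the state, without advancing time (a new reading comes with each control period).
- arm.snapshot(name): name is "side" or "top" or "wrist"; returns (picture, depth): 480x640x3 uint8, red, green, blue; 480x640 float32, m along the optical axis (not along the pixel's ray), 0 where there is no reading.
- arm.get_calibration(name): a dict with "fx", "fy", "cx", "cy" (pixels), "k1" (the pictures are not rectified: a ray, as slopes to the right and down, at radius r is drawn at 1 + k1 r^2 times it, then the intrinsics apply), "world_from_camera" (4x4, takes a point from camera to world coordinates). Camera axes: x right, y up, looking along -z (the intrinsics and any distortion apply to the point x, -y, -z); pixel columns grow to the right and rows downward; lengths in m; the calibration is good to about 2 mm. A picture is of the moment at which its call begins: read the wrist's pose just before it. get_calibration takes no time and is no camera call; for the wrist camera it gives the pose at the moment of the call.
- arm.finish_job(): hands the job in, once; it reports no verdict.
The state is a dict: "clock": time; "q": joint angles; "qd": joint speeds; "joint_torque": joint torques, N m; "ee_pos": TCP position; "orientation": TCP orientation; "contact_force": force on the tool from outside, world axes, zero at the start; "wrist_torque": the same for the moment, N m; "grip_width": opening from 0.0 (shut) to 1.0 (fully open).
Only numpy, scipy, OpenCV 4.12 (cv2) and the standard library are available. Lean on these libraries where they do the work, as an engineer would, in place of code of your own. Each camera call takes 0.05 s, during which the arm holds its last target. There are 200 camera calls.

## Working session

There is one attempt and no reset: what is moved stays moved. The work goes in short steps, Python scripts to look and compute and a tool call to move; the robot and the scene stay as the last step left them, time stands still between calls to the robot, and variables do not carry over. Pictures are saved under pics/ and viewed, about 8 in all and at most 12, crops included, and the job is handed in when it is done.

Besides the shell and the picture viewer there is one more tool, called after "Call:" in YAML: its name, and indented under it one key for each argument. move_arm: Moves the arm, as the interface text tells. Shift numbers are shares of 40 mm and turn numbers shares of 0.08 rad, none past 1 either way. Its arguments: {"type":"object","properties":{"deltas":{"type":"array","items":{"type":"array","items":{"type":"number","minimum":-1,"maximum":1}}},"claw":{"type":"number"},"squeeze":{"type":"number"}},"required":["deltas"]}

```bash
mkdir -p pics; cat > h.py <<'E'
import numpy as np, cv2
from station import arm
def snap(n,f):
    c=arm.get_calibration(n); p,d=arm.snapshot(n); cv2.imwrite('pics/'+f+'.png',p[:,:,::-1]); np.savez('pics/'+f,p=p,d=d,**{k:np.array(v) for k,v in c.items()}); return p,d,c
def load(f):
    z=np.load('pics/'+f+'.npz'); return z['p'],z['d'],{k:z[k] for k in z.files if k not in 'pd'}
def rays(c,uv):
    uv=np.array(uv,float).reshape(-1,1,2); K=np.array([[c['fx'],0,c['cx']],[0,c['fy'],c['cy']],[0,0,1]],float)
    s=cv2.undistortPoints(uv,K,np.array([float(c['k1']),0,0,0]))[:,0]
    T=np.array(c['world_from_camera']); r=np.c_[s[:,0],-s[:,1],-np.ones(len(s))]
    return T[:3,3], r@T[:3,:3].T
def onz(c,uv,z):
    o,r=rays(c,uv); return o+r*((z-o[2])/r[:,2])[:,None]
def bydepth(c,uv,d):
    o,r=rays(c,uv); return o+r*np.array(d).reshape(-1,1)
def cloud(f):
    p,d,c=load(f); v,u=np.mgrid[:480,:640]; P=bydepth(c,np.c_[u.ravel(),v.ravel()],d.ravel()).reshape(480,640,3); P[d==0]=np.nan; return p,P
E
python3 - <<'E'
from h import *
o=arm.get_obs();print(o)
for n in('top','side'):
    p,d,c=snap(n,n+'0');print(n,c['world_from_camera'],c['fx'],c['k1'])
a=cv2.imread('pics/top0.png');
E
```

```text
{'clock': 0.0, 'q': array([-1.284194  ,  0.41187172, -0.01269982,  1.5970426 ,  0.00560073,
        1.1343283 , -0.08220523]), 'qd': array([ 1.22688309e-03,  3.91079487e-05, -1.55774094e-03,  3.05919285e-03,
        1.94973663e-03,  8.11682645e-04,  5.84007521e-04]), 'joint_torque': array([ 1.36049333e-03, -5.87964320e+01,  6.42575528e-01, -2.91070604e+01,
       -5.37486363e-02,  1.84126105e-02,  1.85758950e-04]), 'ee_pos': array([0.21698665, 0.5855363 , 0.20052734]), 'orientation': array([ 8.20791125e-01,  5.71227869e-01, -6.26270408e-04,  5.09244148e-04]), 'contact_force': array([-0.14406546,  0.84777077, -0.34568273]), 'wrist_torque': array([-0.01495992,  0.0332282 ,  0.0631637 ]), 'grip_width': 1.0007611998977668}
top [[-0.00328165  0.99310641 -0.11717031  0.33758494]
 [-0.99998628 -0.00373756 -0.00367152 -0.04675701]
 [-0.00408414  0.11715666  0.99310505  1.53868659]
 [ 0.          0.          0.          1.        ]] 495.2830531429486 -0.1062146254275292
side [[ 0.72940289  0.41340257 -0.54504104 -0.11765733]
 [-0.68369926  0.4672717  -0.56054659 -0.68360604]
 [ 0.02295086  0.78150846  0.62347236  0.83758337]
 [ 0.          0.          0.          1.        ]] 497.9540948627128 -0.08471218541454527
```

View pics/top0.png

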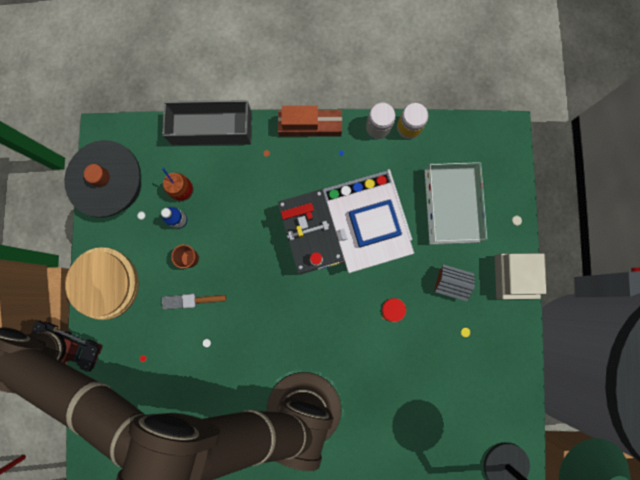

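View pics/side0.png

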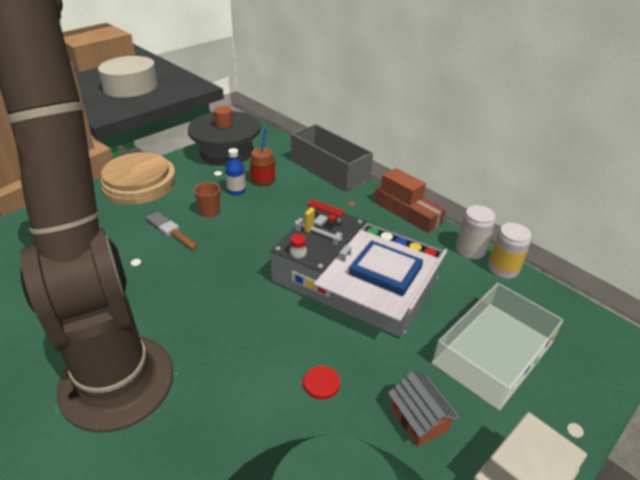

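The top view shows the chest at about (340,220): catch (297,211), tab (299,231), blue panel (374,223), and stain jar (316,259). The side view agrees with this. Next I'll measure the points.

```bash
cat > m.py <<'E'
from h import *
def comps(f,kind,box):
    p,d,c=load(f); hsv=cv2.cvtColor(p,cv2.COLOR_RGB2HSV).astype(int); H,S,V=hsv[...,0],hsv[...,1],hsv[...,2]
    m={'red':((H<6)|(H>172))&(S>150)&(V>70),'yel':(H>20)&(H<34)&(S>130)&(V>90),'blue':(H>100)&(H<125)&(S>130)&(V>50)}[kind]
    M=np.zeros(m.shape,np.uint8); x0,y0,x1,y1=box; M[y0:y1,x0:x1]=m[y0:y1,x0:x1]
    n,l,s,ce=cv2.connectedComponentsWithStats(M)
    return [(s[i,4],ce[i],(l==i)) for i in range(1,n) if s[i,4]>=8],c
if __name__=='__main__':
    for f,box in(('top0',(265,165,420,280)),('side0',(265,195,450,335))):
        _,P=cloud(f)
        for k in('red','yel','blue'):
            L,c=comps(f,k,box)
            for a,ce,m in L:
                q=P[m]; cnt=cv2.findContours(m.astype(np.uint8),0,2)[0][0]; r=cv2.minAreaRect(cnt)
                print(f,k,a,ce.round(1),'depthmed',np.nanmedian(q,0).round(4),'zmax',np.nanpercentile(q[:,2],95).round(3),[np.round(t,1) for t in r])
                z={'red':.142,'yel':.164,'blue':.130}[k]
                print('    rect onz',onz(c,cv2.boxPoints(r),z)[:,:2].round(4).tolist(),'ctr',onz(c,[ce],z)[0,:2].round(4))
E
python3 m.py
python3 - <<'E'
import cv2
a=cv2.imread('pics/top0.png')[165:285,260:420];b=cv2.imread('pics/side0.png')[195:335,265:450]
a=cv2.resize(a,(800,600),interpolation=3)
cv2.imwrite('pics/ca.png',a)
E
```

```text
top0 red 74 [381.3 179.8] depthmed [ 0.6856 -0.2345  0.1016] zmax 0.107 [array([381.2, 179.7]), array([ 7.8, 10.2]), np.float64(76.0)]
    rect onz [[0.6837, -0.2125], [0.691, -0.2413], [0.6687, -0.2463], [0.6614, -0.2175]] ctr [ 0.676  -0.2297]
top0 red 319 [298.1 211.2] depthmed [0.5851 0.0079 0.1414] zmax 0.146 [array([297., 211.]), array([15.1, 32.2]), np.float64(87.8)]
    rect onz [[0.6057, 0.0606], [0.6089, -0.0317], [0.5651, -0.0333], [0.562, 0.0587]] ctr [0.5847 0.0103]
top0 red 111 [315.5 257.7] depthmed [ 0.4503 -0.0404  0.1489] zmax 0.154 [array([315.5, 257.5]), array([11., 11.]), np.float64(90.0)]
    rect onz [[0.4674, -0.0234], [0.4672, -0.0546], [0.436, -0.0545], [0.4362, -0.0234]] ctr [ 0.4511 -0.0391]
top0 yel 78 [369.4 183.1] depthmed [ 0.6761 -0.1991  0.1007] zmax 0.106 [array([369.5, 183. ]), array([8., 9.]), np.float64(90.0)]
    rect onz [[0.673, -0.1805], [0.6729, -0.2061], [0.6497, -0.2056], [0.6497, -0.1801]] ctr [ 0.661  -0.1928]
top0 yel 46 [299.1 230.8] depthmed [0.5259 0.0069 0.1639] zmax 0.17 [array([299.2, 230.8]), array([10.4,  4.4]), np.float64(71.6)
[... 2363 characters left out ...]
82 -0.1605  0.1002] zmax 0.102 [array([400.9, 240.3]), array([12.6,  4.4]), np.float64(18.4)]
    rect onz [[0.6247, -0.1728], [0.6391, -0.165], [0.6485, -0.1929], [0.6341, -0.2003]] ctr [ 0.6363 -0.1827]
side0 blue 815 [384.6 275.6] depthmed [ 0.5116 -0.2438  0.1281] zmax 0.131 [array([385.3, 266.6]), array([63.9, 38.7]), np.float64(22.1)]
    rect onz [[0.4691, -0.1779], [0.5812, -0.1159], [0.6164, -0.2592], [0.5066, -0.3068]] ctr [ 0.5188 -0.2353]
side0 blue 30 [298.5 279. ] depthmed [ 0.429  -0.0659  0.0566] zmax 0.063 [array([298.5, 279. ]), array([7.2, 4. ]), np.float64(26.6)]
    rect onz [[0.3712, -0.118], [0.3811, -0.1123], [0.3846, -0.1283], [0.3747, -0.1338]] ctr [ 0.3779 -0.1231]
```

View pics/ca.png

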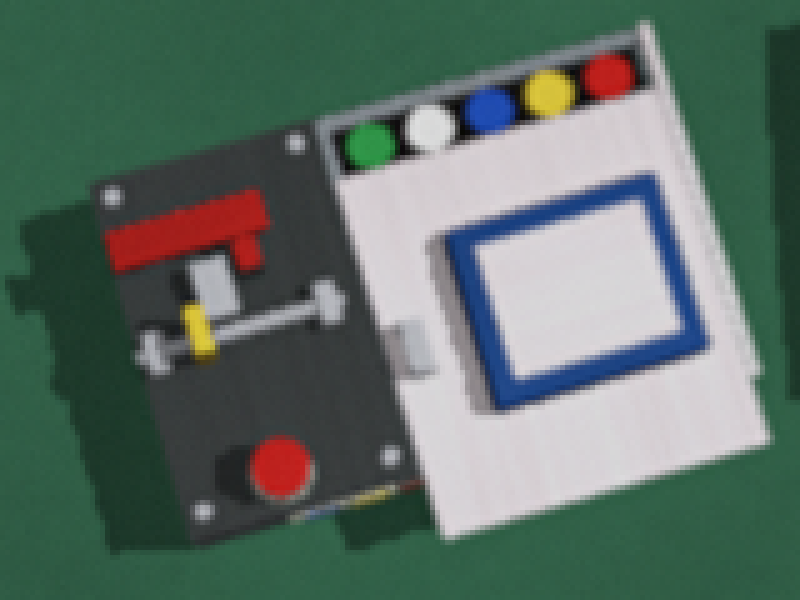

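Chest yaw is about 0.28 rad, the lid stands about 36 mm open, and the tab top is at (0.525, 0.0065). Those fit the given sizes. Next I'll lift and travel, turning so the jaws lie along chest x.

Call:
move_arm:
  deltas:
    - [0,0,1,0]
    - [0,0,1,0]
    - [0.2,-0.3,1,0]
    - [0.4,-0.8,0.3,-1]
    - [0.4,-1,0,-1]
    - [0.4,-1,0,-1]
    - [0.4,-1,0,-1]
    - [0.4,-1,0,-1]
    - [0.4,-1,0,-1]
    - [0.4,-1,0,-1]
  claw: 0

```text
clock: 1.1
ee_pos: [0.334, 0.2927, 0.331]
orientation: [0.948, 0.317, -0.006, 0.0]
contact_force: [1.0, -0.1, 0.5]
grip_width: 0.125
```

Call:
move_arm:
  deltas:
    - [0.2,-1,0,-1]
    - [0.2,-1,0,-1]
    - [0.2,-1,0,-1]
    - [0.2,-1,0,-1]
    - [0.2,-1,0,-0.5]
    - [0.2,-1,0,0]
    - [0.2,-1,0,0]
    - [0.2,-1,0,0]
    - [0.2,-0.5,0,0]
    - [0,0,0,0]

```text
clock: 2.1
ee_pos: [0.4052, -0.0691, 0.3298]
orientation: [0.992, 0.128, -0.006, -0.002]
contact_force: [-0.2, 0.2, -0.2]
grip_width: 0.003
```

```bash
python3 - <<'E'
from h import *
o=arm.get_obs(); print(o['ee_pos'],o['orientation'],o['q'])
snap('wrist','w0')
E
```

```text
[ 0.40517828 -0.06906136  0.32981887] [ 0.99173383  0.12817431 -0.00572899 -0.00158945] [-0.68085441 -0.11989229  0.67390001  1.89307969  0.0746338   1.35473944
  0.2296985 ]
```

View pics/w0.png

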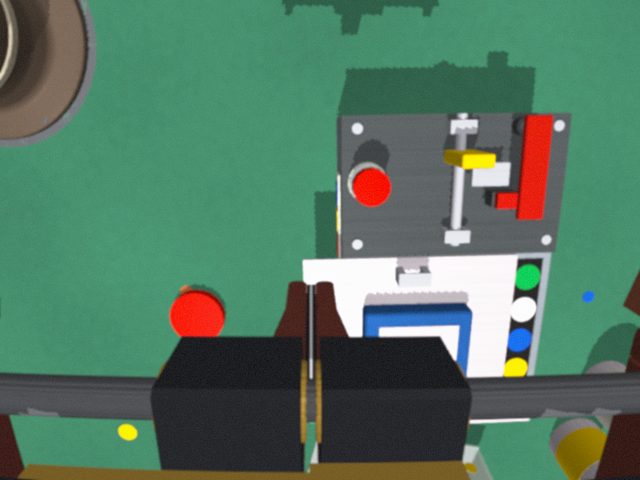

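The wrist view shows the whole deck: tab (470,158), catch (535,167), four deck screws, and the panel's left part at (417,340). I'll fit the chest frame from these.

```bash
python3 - <<'E'
from h import *
from m import comps
for k,z in(('red',.142),('yel',.164),('blue',.130)):
    L,c=comps('w0',k,(340,100,580,400))
    for a,ce,m in L:
        if a<60: continue
        cnt=max(cv2.findContours(m.astype(np.uint8),0,2)[0],key=len); r=cv2.minAreaRect(cnt)
        print(k,a,ce.round(1),onz(c,cv2.approxPolyDP(cnt,4,True)[:,0],z)[:,:2].round(4).tolist(),'ctr',onz(c,[ce],z)[0,:2].round(4))
# manual points
s=onz(c,[(357.5,129),(559.5,125.5),(357,244.5),(546,240)],.105)[:,:2]; print('screws',s.round(4),'ctr',s.mean(0).round(4))
d=onz(c,[(338,114),(571,114),(548,254),(338,257)],.104)[:,:2]; print('deck',d.round(4).tolist(),'ctr',d.mean(0).round(4))
v=d[1]-d[0];print('yaw',np.arctan2(v[1],v[0]),np.linalg.norm(v)); v=s[1]-s[0];print(np.arctan2(v[1],v[0])); v=s[3]-s[2];print(np.arctan2(v[1],v[0]))
cb=onz(c,[(526,115),(553,115),(543,219),(517,218)],.142)[:,:2];print('catch',cb.round(4).tolist(),cb.mean(0).round(4))
E
```

```text
red 3276 [530.7 170.2] [[0.5622, 0.0555], [0.5789, -0.0083], [0.5607, -0.0142], [0.5635, -0.0266], [0.5821, -0.0235], [0.5896, -0.032], [0.6087, -0.0269], [0.584, 0.0609]] ctr [0.5832 0.0121]
red 1156 [371.3 187. ] [[0.4448, -0.0237], [0.4353, -0.0317], [0.4361, -0.047], [0.4471, -0.0561], [0.4571, -0.0553], [0.4664, -0.0463], [0.4656, -0.0317], [0.4579, -0.0247]] ctr [ 0.4507 -0.0394]
yel 834 [469.9 158.4] [[0.4963, 0.0054], [0.5003, -0.001], [0.5183, -0.002], [0.5388, 0.0053], [0.5364, 0.0165], [0.5184, 0.0149]] ctr [0.5185 0.007 ]
yel 408 [515.3 367.2] [[0.6199, -0.1618], [0.6246, -0.1777], [0.6441, -0.1707], [0.6363, -0.1556]] ctr [ 0.6315 -0.166 ]
blue 2761 [421.2 320.6] [[0.5861, -0.1355], [0.5747, -0.1284], [0.4821, -0.1549], [0.4899, -0.1871], [0.5029, -0.1848], [0.4999, -0.1751], [0.5786, -0.15], [0.5919, -0.1905], [0.6054, -0.202]] ctr [ 0.5403 -0.1561]
blue 486 [519.1 339.6] [[0.6467, -0.1374], [0.6332, -0.1454], [0.6414, -0.1648], [0.6587, -0.1569], [0.6557, -0.1422]] ctr [ 0.646  -0.1512]
screws [[ 0.4286  0.0054]
 [ 0.614   0.0604]
 [ 0.4599 -0.103 ]
 [ 0.6455 -0.0487]] ctr [ 0.537  -0.0215]
deck [[0.4073, 0.0138], [0.6215, 0.0737], [0.6543, -0.0622], [0.4452, -0.121]] ctr [ 0.5321 -0.0239]
yaw 0.27259463730957995 0.22234790407254998
0.28835215142108794
0.2849683919890207
catch [[0.5614, 0.0552], [0.5845, 0.0619], [0.6115, -0.0261], [0.5874, -0.0317]] [0.5862 0.0148]
```

Estimated chest origin is (0.562, −0.119) with yaw 0.283. The tab reads (0.5245, 0.007) in both views and the panel front centre is about (0.500, −0.217). Now moving in front of the panel.

Call:
move_arm:
  deltas:
    - [0.4,-1,-0.5,0.33]
    - [0.4,-1,-0.5,0]
    - [0.4,-1,-0.5,0]
    - [0.4,-0.9,-0.5,0]
    - [0.2,-0.2,-0.5,0]
    - [0,0,-0.5,0]
    - [0,0,0,0]

```text
clock: 2.85
ee_pos: [0.4812, -0.225, 0.2028]
orientation: [0.989, 0.151, -0.006, -0.005]
contact_force: [-0.4, 0.2, 0.0]
grip_width: 0.001
```

Call:
move_arm:
  deltas:
    - [-0.35,-0.05,-0.5,-0.25]
    - [0,0,-0.5,0]
    - [0,0,-0.5,0]
    - [0,0,-0.4,0]
    - [0,0,-0.2,0]
    - [0,0,0,0]

```text
clock: 3.45
ee_pos: [0.4706, -0.2177, 0.1192]
orientation: [0.989, 0.146, -0.004, -0.008]
contact_force: [-0.6, -0.2, 0.1]
grip_width: 0.006
```

Call:
move_arm:
  deltas:
    - [0,-0.35,-0.15,0]
    - [0.2,0.06,0,0]
    - [0.2,0.06,0,0]
    - [0.2,0.06,0,0]
    - [0.2,0.06,0,0]
    - [0.2,0.06,0,0]

```text
clock: 4.05
ee_pos: [0.5169, -0.2156, 0.1175]
orientation: [0.989, 0.148, -0.001, -0.009]
contact_force: [-0.6, -0.9, -0.7]
grip_width: 0.003
```

Call:
move_arm:
  deltas:
    - [0.12,0.03,0,0]
    - [0.12,0.03,0,0]
    - [0.12,0.03,0,0]
    - [0.12,0.03,0,0]

```text
clock: 4.45
ee_pos: [0.5386, -0.2094, 0.1174]
orientation: [0.989, 0.148, -0.002, -0.009]
contact_force: [-0.3, -0.0, -0.1]
grip_width: 0.008
```

```bash
python3 - <<'E'
from h import *
o=arm.get_obs(); print(o['ee_pos'],o['contact_force'])
snap('top','t1'); snap('side','s1')
import cv2
a=cv2.imread('pics/top0.png')[165:285,260:420];b=cv2.imread('pics/t1.png')[165:285,260:420];d=cv2.imread('pics/s1.png')[195:345,260:460]
cv2.imwrite('pics/c1.png',np.hstack([cv2.resize(b,(400,300),interpolation=3),cv2.resize(d,(400,300),interpolation=3)]))
E
```

```text
[ 0.53859855 -0.20940611  0.11739334] [-0.27448983 -0.02005728 -0.12575167]
```

View pics/c1.png

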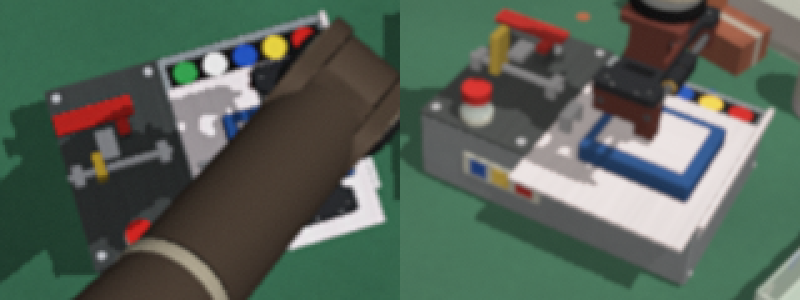

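```bash
python3 - <<'E'
from h import *
from m import comps
p,P=cloud('s1')
for u,v in [(260+(x-400)/2,195+y/2) for x,y in [(655,135),(640,128),(620,115),(590,150),(605,145),(640,170),(680,190),(640,150),(660,160),(700,130)]]:
    print((u,v),p[int(v),int(u)],P[int(v),int(u)].round(3))
for f in('side0','s1'):
    L,c=comps(f,'blue',(330,200,450,335))
    for a,ce,m in L:
        if a>200:
            cnt=max(cv2.findContours(m.astype(np.uint8),0,2)[0],key=len)
            print(f,a,ce,onz(c,cv2.approxPolyDP(cnt,3,True)[:,0],.13)[:,:2].round(3).tolist())
E
```

```text
(387.5, 262.5) [131 111 109] [ 0.543 -0.219  0.143]
(380.0, 259.0) [67 37 31] [ 0.53  -0.21   0.153]
(370.0, 252.5) [70 41 36] [ 0.463 -0.233  0.225]
(355.0, 270.0) [31 54 88] [ 0.487 -0.18   0.128]
(362.5, 267.5) [114 124 155] [ 0.503 -0.185  0.13 ]
(380.0, 280.0) [ 40  69 110] [ 0.506 -0.234  0.125]
(400.0, 290.0) [34 57 91] [ 0.519 -0.279  0.12 ]
(380.0, 270.0) [235 227 226] [ 0.524 -0.218  0.13 ]
(390.0, 275.0) [233 225 224] [ 0.529 -0.242  0.13 ]
(410.0, 260.0) [231 224 222] [ 0.598 -0.24   0.131]
side0 815 [384.57546012 275.60736196] [[0.581, -0.141], [0.473, -0.179], [0.506, -0.293], [0.614, -0.258], [0.611, -0.247], [0.523, -0.269], [0.498, -0.172]]
s1 778 [385.33033419 276.66838046] [[0.473, -0.179], [0.506, -0.293], [0.614, -0.258], [0.611, -0.247], [0.527, -0.273], [0.497, -0.18], [0.503, -0.168], [0.539, -0.155]]
```

The lid hasn't moved. The closed fingertips passed above the panel, so they sit roughly 20 mm higher than the reported TCP. I'll back off, open to the working width, and measure the real tip height.

Call:
move_arm:
  deltas:
    - [0,0,0.5,0]
    - [-0.5,-0.15,0.1,0]
    - [-0.5,-0.15,0,0]
    - [-0.5,-0.15,0,0]
    - [-0.4,-0.1,0,0]
    - [0,0,0,0]

```text
clock: 5.15
ee_pos: [0.4589, -0.2326, 0.1416]
orientation: [0.989, 0.148, -0.002, -0.009]
contact_force: [-0.5, -0.6, 0.8]
grip_width: 0.004
```

```bash
cat > tip.py <<'E'
from h import *
import sys
def tip(f):
    o=arm.get_obs(); print(o['ee_pos'].round(4),o['orientation'].round(3),o['contact_force'].round(1),o['grip_width'])
    snap('side',f); p,P=cloud(f); e=o['ee_pos']
    D=np.linalg.norm(P[:,:,:2]-e[:2],axis=2); m=(D<.07)&(P[:,:,2]>.135)&(P[:,:,2]<.26)
    q=P[m]; print(len(q)); 
    h,ed=np.histogram(q[:,2],bins=np.arange(.135,.2,.005)); print(dict(zip(ed.round(3),h)))
    return p,P,m
if __name__=='__main__':
    p,P,m=tip(sys.argv[1]); v,u=np.where(m); u0,v0=int(u.mean()),int(v.mean()); print(u.min(),u.max(),v.min(),v.max())
    r=p[max(v0-75,0):v0+75,max(u0-100,0):u0+100][:,:,::-1]; cv2.imwrite('pics/%s_c.png'%sys.argv[1],cv2.resize(r,None,fx=3,fy=3,interpolation=3))
E
python3 tip.py s2
```

```text
[ 0.4589 -0.2326  0.1416] [ 0.989  0.148 -0.002 -0.009] [-0.5 -0.6  0.8] 0.003676569990436902
234
{np.float64(0.135): np.int64(0), np.float64(0.14): np.int64(0), np.float64(0.145): np.int64(0), np.float64(0.15): np.int64(0), np.float64(0.155): np.int64(0), np.float64(0.16): np.int64(7), np.float64(0.165): np.int64(24), np.float64(0.17): np.int64(19), np.float64(0.175): np.int64(8), np.float64(0.18): np.int64(10), np.float64(0.185): np.int64(6), np.float64(0.19): np.int64(6)}
358 397 226 281
```

View pics/s2_c.png

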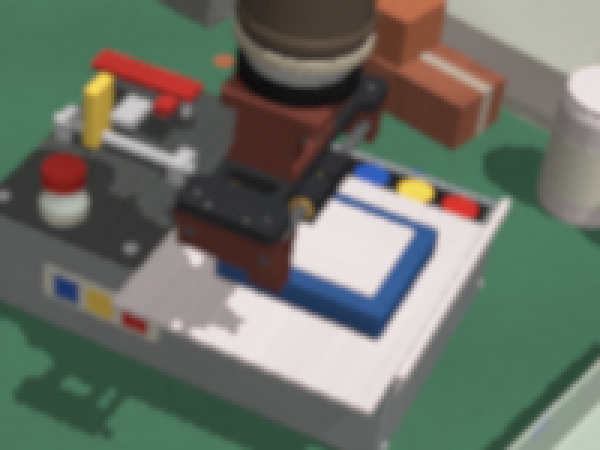

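Call:
move_arm:
  deltas:
    - [0,0,0,0]
    - [0,0,0,0]
    - [0,0,0,0]
    - [0,0,0,0]
    - [0,0,0,0]
  claw: 53

```text
clock: 5.7
ee_pos: [0.4635, -0.2311, 0.1415]
orientation: [0.989, 0.15, -0.002, -0.008]
contact_force: [0.3, 0.5, -0.2]
grip_width: 0.418
```

```bash
python3 tip.py s3; python3 - <<'E'
from h import *
for f in('s2','s3'):
    p,P=cloud(f); e=np.array([.4589,-.2326])
    m=(np.linalg.norm(P[:,:,:2]-e,axis=2)<.07)&(P[:,:,2]>.135)&(P[:,:,2]<.178)
    q=P[m];q=q[q[:,2].argsort()]; print(f,q[::max(1,len(q)//16)].round(3).tolist())
E
```

```text
[ 0.4635 -0.2311  0.1415] [ 0.989  0.15  -0.002 -0.008] [ 0.3  0.5 -0.2] 0.41809885481524695
347
{np.float64(0.135): np.int64(0), np.float64(0.14): np.int64(0), np.float64(0.145): np.int64(0), np.float64(0.15): np.int64(0), np.float64(0.155): np.int64(0), np.float64(0.16): np.int64(16), np.float64(0.165): np.int64(32), np.float64(0.17): np.int64(37), np.float64(0.175): np.int64(29), np.float64(0.18): np.int64(36), np.float64(0.185): np.int64(28), np.float64(0.19): np.int64(6)}
356 398 224 285
s2 [[0.453, -0.241, 0.163], [0.454, -0.246, 0.164], [0.449, -0.237, 0.165], [0.458, -0.245, 0.165], [0.453, -0.244, 0.166], [0.453, -0.242, 0.166], [0.448, -0.227, 0.167], [0.462, -0.243, 0.167], [0.448, -0.23, 0.169], [0.448, -0.227, 0.17], [0.458, -0.244, 0.17], [0.449, -0.232, 0.17], [0.471, -0.241, 0.171], [0.461, -0.244, 0.171], [0.466, -0.242, 0.172], [0.45, -0.24, 0.172], [0.452, -0.244, 0.174], [0.469, -0.242, 0.175], [0.464, -0.243, 0.176]]
s3 [[0.486, -0.234, 0.162], [0.482, -0.232, 0.163], [0.441, -0.25, 0.164], [0.483, -0.233, 0.165], [0.439, -0.241, 0.166], [0.441, -0.247, 0.167], [0.444, -0.249, 0.169], [0.436, -0.246, 0.169], [0.485, -0.236, 0.17], [0.434, -0.232, 0.171], [0.481, -0.231, 0.171], [0.44, -0.247, 0.173], [0.436, -0.233, 0.173], [0.444, -0.248, 0.174], [0.437, -0.236, 0.175], [0.439, -0.247, 0.176], [0.438, -0.244, 0.177]]
```

View pics/s3_c.png

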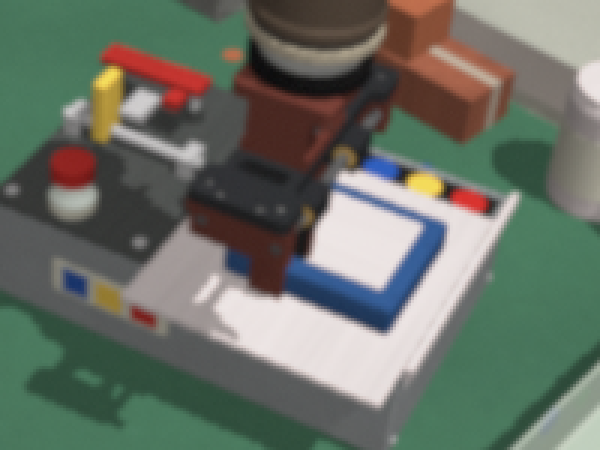

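Tip height is consistently TCP + 20 mm, while XY agrees. I'll close and lower so the tip is at about z 0.114.

Call:
move_arm:
  deltas:
    - [0,0,0,0]
    - [-0.1,0,0,0]
    - [0,0,-0.3,0]
    - [0,0,-0.3,0]
    - [0,0,-0.3,0]
    - [0,0,-0.2,0]
    - [0,0,0,0]
  claw: 0

```text
clock: 6.45
ee_pos: [0.4584, -0.2305, 0.0926]
orientation: [0.989, 0.15, -0.003, -0.009]
contact_force: [-0.0, 0.1, 0.9]
grip_width: 0.008
```

Call:
move_arm:
  deltas:
    - [0.2,0.05,0,0]
    - [0.2,0.05,0,0]
    - [0.2,0.05,0,0]
    - [0.2,0.05,0,0]
    - [0.2,0.05,0,0]

```text
clock: 6.95
ee_pos: [0.5007, -0.22, 0.0929]
orientation: [0.989, 0.15, -0.003, -0.009]
contact_force: [-2.7, 0.8, 0.8]
grip_width: 0.002
```

Contact at about 2.7 N, so the lid is moving. Its stop is expected near TCP x 0.524.

Call:
move_arm:
  deltas:
    - [0.2,0.05,0,0]
    - [0.2,0.05,0,0]
    - [0.15,0.04,0,0]
    - [0.1,0.03,0,0]

```text
clock: 7.35
ee_pos: [0.5286, -0.2119, 0.0927]
orientation: [0.989, 0.15, -0.004, -0.009]
contact_force: [-19.3, -4.7, 11.2]
grip_width: 0.005
```

Call:
move_arm:
  deltas:
    - [0,0,0,0]
    - [-0.4,-0.1,0,0]
    - [0,0,1,0]
    - [0,0,1,0]
    - [0,0,1,0]
    - [0.2,1,0,0]
    - [0.2,1,0,0]
    - [0.2,1,0,0]
    - [0.2,1,0,0]
    - [0.2,1,0,0]
  claw: 53

```text
clock: 8.35
ee_pos: [0.554, -0.0187, 0.2212]
orientation: [0.99, 0.142, 0.0, -0.007]
contact_force: [0.2, 0.2, -0.9]
grip_width: 0.532
```

Call:
move_arm:
  deltas:
    - [0,0.5,0,0]
    - [0,0,0,0]
    - [0,0,0,0]

```text
clock: 8.65
ee_pos: [0.5569, 0.0098, 0.2215]
orientation: [0.989, 0.147, 0.002, -0.008]
contact_force: [0.3, -0.0, 0.3]
grip_width: 0.532
```

```bash
python3 - <<'E'
from h import *
from m import comps
o=arm.get_obs(); print(o['ee_pos'].round(4),o['orientation'].round(3),o['contact_force'].round(1),o['grip_width'])
snap('wrist','w1'); snap('side','s4')
L,c=comps('s4','blue',(330,200,450,335))
for a,ce,m in L:
    if a>200:
        cnt=max(cv2.findContours(m.astype(np.uint8),0,2)[0],key=len)
        print(a,ce,onz(c,cv2.approxPolyDP(cnt,3,True)[:,0],.13)[:,:2].round(3).tolist())
a=cv2.imread('pics/w1.png'); b=cv2.imread('pics/s4.png')[130:330,250:450]
cv2.imwrite('pics/c4.png',np.hstack([cv2.resize(a,(400,300)),cv2.resize(b,(400,400),interpolation=3)[:300]]))
E
```

```text
[0.5569 0.0098 0.2215] [ 0.989  0.147  0.002 -0.008] [ 0.3 -0.   0.3] 0.5317735575494774
756 [392.18650794 265.16402116] [[0.619, -0.132], [0.529, -0.156], [0.51, -0.17], [0.542, -0.282], [0.654, -0.244], [0.65, -0.236], [0.566, -0.263], [0.535, -0.162]]
```

View pics/c4.png

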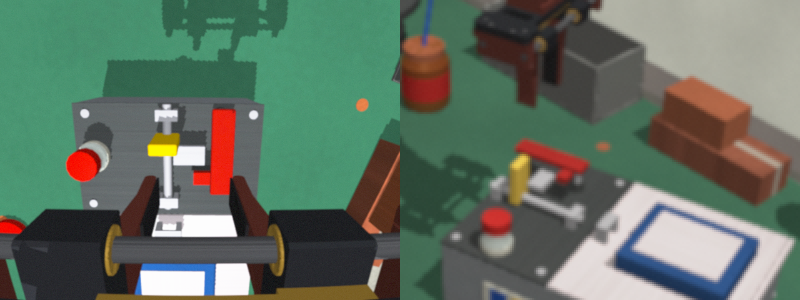

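The lid moved about 38 mm and stopped hard at 19 N. In the wrist view the keeper (168,225) lines up with the bolt (167,180). I'll re-measure the tab and catch from this picture.

```bash
python3 - <<'E'
from h import *
from m import comps
for k,z in(('red',.142),('yel',.164)):
    L,c=comps('w1',k,(200,150,400,330))
    for a,ce,m in L:
        if a<100: continue
        cnt=max(cv2.findContours(m.astype(np.uint8),0,2)[0],key=len)
        ap=cv2.approxPolyDP(cnt,4,True)[:,0]
        print(k,a,ce.round(1)); [print('  ',q,w.round(4)) for q,w in zip(ap,onz(c,ap,z)[:,:2])]
E
```

```text
red 5589 [351.6 245.7]
   [342 174] [0.5637 0.0566]
   [336 271] [ 0.5797 -0.0052]
   [311 273] [ 0.5643 -0.0113]
   [309 294] [ 0.5674 -0.026 ]
   [334 295] [ 0.5837 -0.0218]
   [338 311] [ 0.5899 -0.0322]
   [366 311] [ 0.6081 -0.0267]
   [372 285] [ 0.6058 -0.0077]
   [376 177] [0.5846 0.061 ]
yel 1647 [262.  231.8]
   [236 233] [0.5122 0.0073]
   [238 249] [ 0.5158 -0.0019]
   [275 250] [0.5371 0.004 ]
   [282 246] [0.5404 0.0076]
   [287 216] [0.5382 0.0259]
   [250 213] [0.517  0.0214]
```

Call:
move_arm:
  deltas:
    - [-0.25,0.7,0,-0.15]
    - [0,0,-0.5,0]
    - [0,0,-0.5,0]
    - [0,0,-0.3,0]
    - [0,0,0,0]

```text
clock: 9.25
ee_pos: [0.5475, 0.0288, 0.1695]
orientation: [0.991, 0.134, 0.004, -0.007]
contact_force: [-0.5, 0.1, -0.8]
grip_width: 0.532
```

Call:
move_arm:
  deltas:
    - [0,0.26,0,0.1]
    - [0,0,0,0]
    - [0,0,-0.3,0]
    - [0,0,-0.3,0]
    - [0,0,0,0]

```text
clock: 9.75
ee_pos: [0.5491, 0.0383, 0.1459]
orientation: [0.991, 0.137, 0.006, -0.007]
contact_force: [-0.1, 0.6, -0.7]
grip_width: 0.529
```

```bash
python3 - <<'E'
from h import *
o=arm.get_obs(); print(o['ee_pos'].round(4),o['orientation'].round(3),o['contact_force'].round(1),o['grip_width'])
snap('side','s5')
b=cv2.imread('pics/s5.png')[150:300,240:440]
cv2.imwrite('pics/c5.png',cv2.resize(b,(800,600),interpolation=3))
E
```

```text
[0.5491 0.0383 0.1459] [ 0.991  0.137  0.006 -0.007] [-0.1  0.6 -0.7] 0.5292867472980308
```

View pics/c5.png

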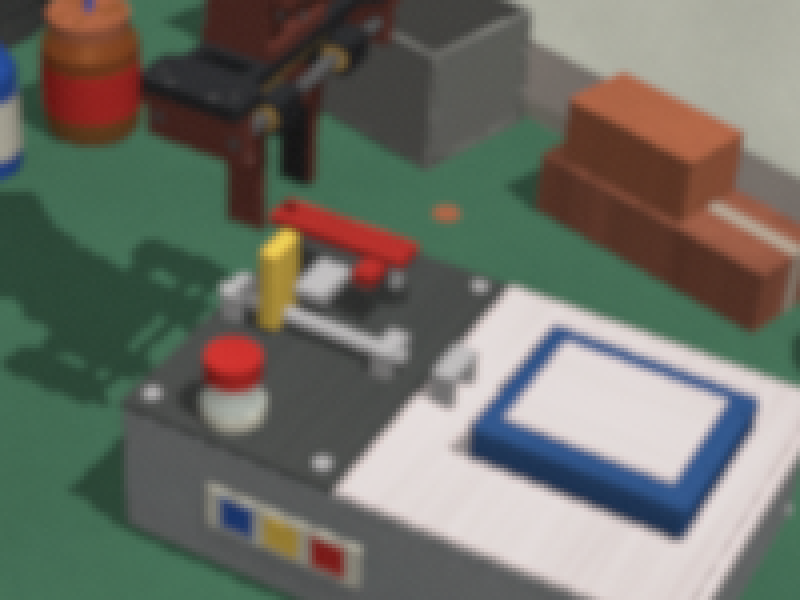

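The front fingertip shows at crop (248,215), near tab-top height and on its +y side. I'll check the actual tip heights before lowering.

```bash
python3 - <<'E'
from h import *
p,P=cloud('s5')
for box in((222,200,270,226),(280,150,320,186)):
    for y in range(box[1],box[3],4):
        r=[]
        for x in range(box[0],box[2],9):
            u,v=240+x/4,150+y/4; r.append(P[int(v),int(u)].round(3).tolist())
        print(y,r)
o=arm.get_obs(); e=o['ee_pos']; a=.275; j=np.array([np.cos(a),np.sin(a)])
print('finger B',e[:2]-.030*j,'A',e[:2]+.030*j)
E
```

```text
200 [[0.689, 0.245, -0.003], [0.514, 0.036, 0.183], [0.517, 0.029, 0.185], [0.519, 0.024, 0.187], [0.521, 0.02, 0.189], [0.711, 0.22, 0.001]]
204 [[0.681, 0.235, 0.003], [0.518, 0.041, 0.176], [0.519, 0.031, 0.181], [0.519, 0.024, 0.185], [0.52, 0.018, 0.188], [0.71, 0.218, -0.002]]
208 [[0.682, 0.236, -0.002], [0.515, 0.037, 0.177], [0.518, 0.03, 0.179], [0.518, 0.023, 0.183], [0.52, 0.019, 0.184], [0.704, 0.212, 0.0]]
212 [[0.678, 0.231, -0.001], [0.516, 0.038, 0.173], [0.519, 0.031, 0.175], [0.52, 0.025, 0.178], [0.523, 0.022, 0.178], [0.703, 0.211, -0.002]]
216 [[0.674, 0.227, -0.001], [0.516, 0.038, 0.17], [0.516, 0.028, 0.176], [0.517, 0.022, 0.178], [0.52, 0.019, 0.178], [0.698, 0.206, -0.001]]
220 [[0.669, 0.221, 0.001], [0.515, 0.038, 0.168], [0.516, 0.028, 0.172], [0.517, 0.022, 0.176], [0.519, 0.017, 0.177], [0.692, 0.199, 0.002]]
224 [[0.666, 0.218, 0.0], [0.671, 0.214, 0.0], [0.519, 0.031, 0.167], [0.52, 0.026, 0.169], [0.522, 0.02, 0.171], [0.691, 0.198, -0.0]]
150 [[0.569, 0.052, 0.188], [0.573, 0.049, 0.188], [0.571, 0.039, 0.194], [0.574, 0.036, 0.194], [0.789, 0.246
[... 319 characters left out ...]
0.574, 0.036, 0.185], [0.78, 0.236, -0.002]]
166 [[0.57, 0.052, 0.177], [0.57, 0.045, 0.18], [0.571, 0.04, 0.182], [0.574, 0.036, 0.183], [0.773, 0.229, 0.001]]
170 [[0.569, 0.051, 0.174], [0.569, 0.044, 0.178], [0.573, 0.041, 0.178], [0.575, 0.036, 0.179], [0.771, 0.227, -0.001]]
174 [[0.569, 0.051, 0.172], [0.57, 0.045, 0.174], [0.571, 0.039, 0.177], [0.575, 0.037, 0.176], [0.769, 0.225, -0.003]]
178 [[0.566, 0.048, 0.172], [0.572, 0.047, 0.17], [0.574, 0.042, 0.171], [0.576, 0.037, 0.173], [0.765, 0.221, -0.003]]
182 [[0.74, 0.233, -0.001], [0.572, 0.047, 0.167], [0.571, 0.039, 0.171], [0.576, 0.037, 0.169], [0.76, 0.216, -0.001]]
finger B [0.52051668 0.03006506] A [0.57826219 0.04635788]
```

Tips are at z ≈ 0.167, about 5 mm clear of the tab's +y face. Pressing the catch down now.

Call:
move_arm:
  deltas:
    - [0,0.03,-0.3,0]
    - [0,0.03,-0.3,0]
    - [0,0.03,-0.15,0]
    - [0,0,-0.1,0]

```text
clock: 10.2
ee_pos: [0.5504, 0.0412, 0.1106]
orientation: [0.991, 0.136, 0.007, -0.007]
contact_force: [-1.2, 1.1, 7.1]
grip_width: 0.532
```

Call:
move_arm:
  deltas:
    - [0,0,-0.1,0]
    - [0,0,-0.08,0]
    - [0.04,-0.14,-0.08,0]
    - [0.04,-0.14,-0.08,0]

```text
clock: 10.6
ee_pos: [0.5515, 0.0415, 0.1092]
orientation: [0.99, 0.14, 0.006, -0.021]
contact_force: [-24.6, 15.9, 48.5]
grip_width: 0.528
```

Pressing too hard at 48 N, so I'll ease up while staying on the stop.

Call:
move_arm:
  deltas:
    - [0,0,0.03,0]
    - [0,0,0,0]

```text
clock: 10.8
ee_pos: [0.551, 0.0427, 0.113]
orientation: [0.99, 0.14, 0.007, -0.023]
contact_force: [-1.7, -2.0, 4.1]
grip_width: 0.531
```

Call:
move_arm:
  deltas:
    - [0,0,-0.05,0]
    - [0,0,-0.03,0]

```text
clock: 11.0
ee_pos: [0.5511, 0.0427, 0.1107]
orientation: [0.99, 0.14, 0.007, -0.024]
contact_force: [-1.5, -0.8, 6.1]
grip_width: 0.535
```

Call:
move_arm:
  deltas:
    - [0.04,-0.15,-0.02,0]
    - [0.04,-0.15,-0.02,0]

```text
clock: 11.2
ee_pos: [0.5539, 0.0374, 0.1103]
orientation: [0.989, 0.143, 0.007, -0.029]
contact_force: [-6.3, 9.0, 17.9]
grip_width: 0.531
```

Call:
move_arm:
  deltas:
    - [0.04,-0.15,0.0,0]
    - [0.04,-0.15,0.0,0]
    - [0.04,-0.15,0,0]

```text
clock: 11.5
ee_pos: [0.5572, 0.0285, 0.1108]
orientation: [0.989, 0.147, 0.006, -0.035]
contact_force: [-3.9, 6.6, 7.6]
grip_width: 0.527
```

Call:
move_arm:
  deltas:
    - [0.06,-0.22,-0.01,0]
    - [0.06,-0.22,-0.01,0]
    - [0.06,-0.22,-0.01,0]

```text
clock: 11.8
ee_pos: [0.563, 0.0129, 0.1107]
orientation: [0.988, 0.151, 0.004, -0.043]
contact_force: [-6.4, 8.3, 13.0]
grip_width: 0.531
```

It has drifted about 6 mm towards chest +x, so the next rows will correct for that.

Call:
move_arm:
  deltas:
    - [0,-0.22,-0.01,0]
    - [0,-0.22,-0.01,0]
    - [0,-0.22,-0.01,0]

```text
clock: 12.1
ee_pos: [0.5657, -0.0031, 0.1111]
orientation: [0.987, 0.155, 0.007, -0.05]
contact_force: [0.4, 6.1, 6.4]
grip_width: 0.532
```

```bash
python3 - <<'E'
from h import *
o=arm.get_obs(); print(o['ee_pos'].round(4),o['orientation'].round(3),o['contact_force'].round(1),o['grip_width'])
snap('side','s6')
b=cv2.imread('pics/s6.png')[150:300,240:440]
cv2.imwrite('pics/c6.png',cv2.resize(b,(800,600),interpolation=3))
E
```

```text
[ 0.5657 -0.0031  0.1111] [ 0.987  0.155  0.007 -0.05 ] [0.4 6.1 6.4] 0.5321375709056272
```

View pics/c6.png

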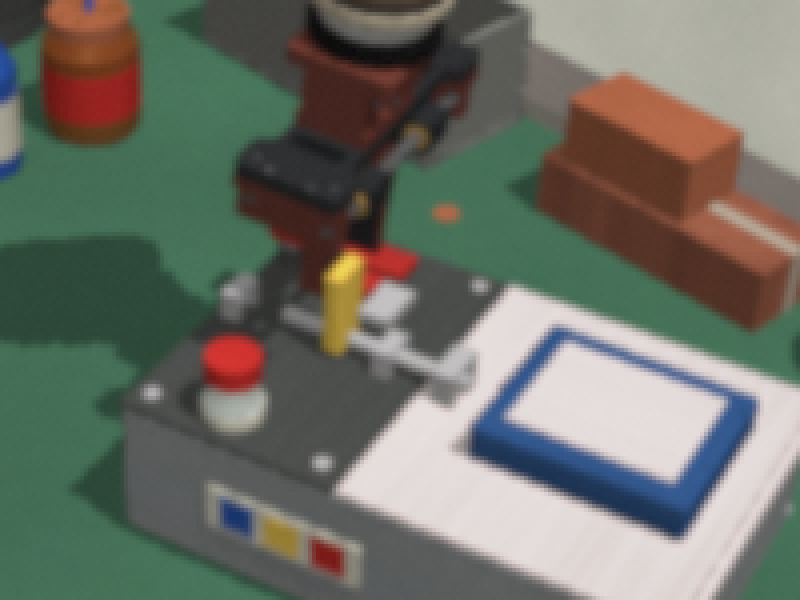

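The side view shows the catch pressed, the bolt most of the way across and its end entering the keeper (455,370). Continuing to the stop.

Call:
move_arm:
  deltas:
    - [0.03,-0.22,-0.01,0]
    - [0.03,-0.22,-0.01,0]

```text
clock: 12.35
ee_pos: [0.5656, -0.0039, 0.1114]
orientation: [0.985, 0.159, 0.004, -0.063]
contact_force: [-10.3, 26.7, 19.8]
grip_width: 0.529
```

```bash
python3 - <<'E'
from h import *
from m import comps
o=arm.get_obs(); print(o['ee_pos'].round(4),o['contact_force'].round(1))
snap('side','s7')
for f in('s5','s6','s7'):
    L,c=comps(f,'yel',(295,195,345,245)); a,ce,m=max(L,key=lambda t:t[0])
    cnt=max(cv2.findContours(m.astype(np.uint8),0,2)[0],key=len); v,u=np.where(m)
    top=[u[v<=v.min()+1].mean(),v.min()]; bot=[u[v>=v.max()-1].mean(),v.max()]
    low=onz(c,[bot],.110)[0]; print(f,a,ce.round(2),'top',onz(c,[top],.164)[0,:2].round(4),'bot',bot,low[:2].round(4))
    _,P=cloud(f); print('  med',np.nanmedian(P[m],0).round(4), 'ctr at z.14',onz(c,[ce],.14)[0,:2].round(4))
    hsv=0
E
```

```text
[ 0.5656 -0.0039  0.1114] [-10.3  26.7  19.8]
s5 189 [308.99 218.52] top [0.5381 0.0143] bot [np.float64(307.0), np.int64(231)] [0.5168 0.0033]
  med [0.5191 0.0022 0.1432] ctr at z.14 [0.5263 0.0073]
s6 177 [324.6  225.04] top [ 0.5457 -0.0297] bot [np.float64(323.14285714285717), np.int64(238)] [ 0.5271 -0.0414]
  med [ 0.5304 -0.04    0.1457] ctr at z.14 [ 0.5363 -0.0354]
s7 169 [325.25 225.62] top [ 0.5479 -0.0316] bot [np.float64(323.6666666666667), np.int64(238)] [ 0.528  -0.0422]
  med [ 0.5304 -0.0416  0.1449] ctr at z.14 [ 0.5359 -0.0379]
```

The tab has moved 45–46 mm and the force is rising, so the bolt is at its stop. I'll hold briefly with the catch down, then lift straight up.

Call:
move_arm:
  deltas:
    - [0,-0.03,-0.04,0]
    - [0,-0.03,-0.03,0]

```text
clock: 12.6
ee_pos: [0.5659, -0.0023, 0.1108]
orientation: [0.985, 0.16, 0.005, -0.066]
contact_force: [-7.5, 0.5, 17.7]
grip_width: 0.529
```

Call:
move_arm:
  deltas:
    - [0,0,0.1,0]
    - [0,0,0.3,0]
    - [0,0.1,0.6,0]
    - [0,0.3,0.8,0]
    - [0,0.3,1,0]
    - [0,0,1,0]
    - [0,0,1,0]
    - [0,0,0,0]

```text
clock: 13.4
ee_pos: [0.5635, 0.0272, 0.3099]
orientation: [0.985, 0.159, 0.003, -0.066]
contact_force: [0.4, 0.5, -0.2]
grip_width: 0.529
```

```bash
python3 - <<'E'
from h import *
from m import comps
o=arm.get_obs(); print(o['ee_pos'].round(4),o['orientation'].round(3),o['contact_force'].round(1))
snap('side','s8'); snap('wrist','w8')
for f in('s5','s7','s8'):
    L,c=comps(f,'yel',(295,195,345,245)); a,ce,m=max(L,key=lambda t:t[0]); _,P=cloud(f); print(f,a,ce.round(2),np.nanmedian(P[m],0).round(4))
    L,c=comps(f,'red',(295,190,352,225)); a,ce,m=max(L,key=lambda t:t[0]); print('  red',a,ce.round(2),np.nanmedian(P[m],0).round(4))
b=cv2.imread('pics/s8.png')[180:300,260:420];a=cv2.imread('pics/w8.png')
cv2.imwrite('pics/c8.png',np.hstack([cv2.resize(b,(400,300),interpolation=3),cv2.resize(a,(400,300))]))
E
```

```text
[0.5635 0.0272 0.3099] [ 0.985  0.159  0.003 -0.066] [ 0.4  0.5 -0.2]
s5 189 [308.99 218.52] [0.5191 0.0022 0.1432]
  red 283 [326.98 209.45] [0.5832 0.0018 0.1409]
s7 169 [325.25 225.62] [ 0.5304 -0.0416  0.1449]
  red 89 [336.26 215.39] [ 0.592  -0.0191  0.1313]
s8 178 [325.38 225.11] [ 0.5318 -0.0413  0.145 ]
  red 259 [326.19 208.51] [0.5838 0.0093 0.1413]
```

View pics/c8.png

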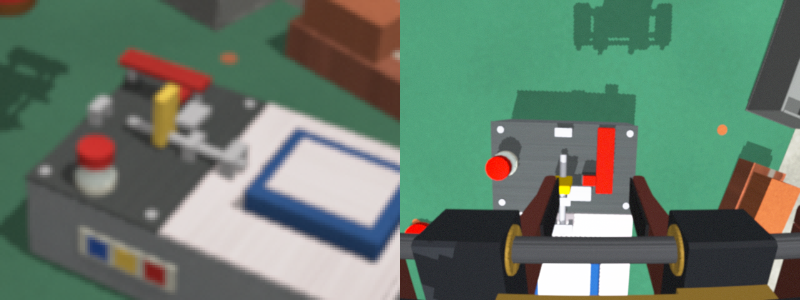

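The picture shows the catch back up (z 0.141, against 0.131 when pressed), the tab at its home position, the bolt in the keeper, the lid shut and the jar in place. Handing in.

```bash
python3 -c "
from station import arm
print(arm.finish_job())"
```

```text
the job is handed in; nothing more can be done
None
```

The chest is shut and locked by every check I could make, and the job was handed in at about 13.5 s. The hand-in gives no verdict.

I pushed the lid to its stop by the blue panel. One fingertip then held the catch down while the other pushed the bolt tab home, and I lifted clear.

**Last checks:**
- **Lid:** it moved about 38 mm and hit its stop at 19 N. Its panel was not re-measured after the bolt went in; the last picture shows it shut.
- **Bolt:** the tab moved 45–46 mm by the side camera, the bolt stopped against rising force, and its end is in the keeper.
- **Catch:** it measured z 0.131 m while held down and is back at 0.141 m, the same as at the start.
- **Robot:** clear of everything, with about 0.5 N of noise on the force reading.
- **Loose things:** the stain jar looked unmoved in the last picture. I did not re-measure any of the others, and nothing came near them.

**What failed or disagreed:**
- **First lid push:** it missed because the real fingertips sit about 20 mm higher than the reported TCP. I measured this and corrected for it.
- **Catch force:** I briefly pressed the catch with 48 N before easing off, below the 120 N wrist limit.
- **Tool tilt:** the tool leaned about 7° during the bolt push, with no visible effect.

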